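Close the chaff collector cover, crosswise in two passes

ROBOT

A 6-joint arm with a two-finger parallel gripper is mounted at the origin on the work surface. World frame = base frame: x ahead of the robot, y to its left, z up, the work surface at z = 0. Lengths are in m, angles in rad, forces in N, time in s.
With the tool pointing down it reaches from about 0.35 to 0.85 m from the base axis. Payload 8.1 kg.
Tool frame: the origin (TCP) lies at the very end of the fingers, on their centre line; the grasp point (between the pads) lies 19 mm behind it; z points along the fingers, y is the direction in which the jaws open and shut (so a half turn about z gives the same grasp; the last joint's range is limited). The gripper opens to 93 mm and grips with 3 to 60 N. Pads are 15 mm wide; open, the fingers measure 128 mm over their backs; the gripper's body (75 mm by 188 mm) begins 65 mm behind the grasp point.
Start: joints at [1.079, 0.13, 1.488, -0, 1.523, -0.085], TCP at [0.237, 0.551, 0.219] pointing down, gripper open.
Joint ranges: [-2.96, 2.96], [-0.89, 2.26], [0.02, 2.5], [-1.34, 4.48], [0, 2.73], [-2.66, 2.66]. Speed limits (rad/s): [2.39, 2.39, 2.79, 3.14, 3.14, 3.14].

INTERFACE

Orientations are given as a 3x3 rotation matrix whose columns are the frame's x, y, z axes.
In Python, from bench import state, read_camera, hand_in, boxes_of, outline_of, mark_of gives the robot as it stands.
- The arm moves only by the shell command python3 -m inch 'ROWS'. ROWS is JSON, a list that holds one entry, the list of rows, each a list of 7 numbers: the turn, a rotation vector about the tool's x, y, z in degrees, then the shift along the tool's x, y, z in mm, then the closure, from -1 (fully open) to 1 (shut), so that 0 is half open. A call has 1 to 12 rows; each row is the pose to reach, as a shift and turn from the pose commanded when the call began, along the tool's axes at that moment; what a row does not reach only later rows make up. A row lasts 1/8 s, in which the tool goes at most 62.5 mm and 10.7 degrees, less where a joint would pass 70% of its speed; a pose out of reach is approached as far as the arm can. A call with a gripper value outside its range is refused whole. The fingers move at their own pace and stop on an object; the grip force is fixed at half the most. Time passes only in rows, so rows that repeat a pose let the fingers close. It gives the time, the measured TCP pose, the force and the opening at its end, in the units of the state.
- state(): the state, without advancing time (a new reading comes with each control period).
- read_camera(name): name is "scene" or "top" or "wrist"; returns a dict with "frame" (480x640x3 uint8, blue, green, red), "range_z" (480x640 float32, m along the optical axis (not along the pixel's ray), 0 where there is no reading), "fx", "fy", "cx", "cy" (pixels), "R" (3x3) and "t" (3): a world point X has camera coordinates R X + t. Camera axes: x right, y down, z forward; pixel columns grow to the right and rows downward; lengths in m; the calibration is good to about 2 mm. The wrist camera is an equidistant fisheye: a pixel r from the principal point sees the ray r / f radians off the axis. A picture is of the moment at which its call begins.
- hand_in(): hands the job in, once; it reports no verdict.
Trained networks look in the newest picture that a camera, given by its name, has taken for a name from the list of things; names that differ only in an ending like _2 or _b are one class to them, and where a whole thing is asked for, a point or a joint stands for the part that bears it (a point fixed in the world has none). Each returns a list of dicts, best first, with "score" (0 to 1); they miss things now and then, are a little off and sometimes report something else, mostly with a low value. They report only what shows in the picture. A call takes as long as a camera call. They do not tell look-alikes from the thing itself.
- boxes_of(camera, thing): "position" ([row, column] in pixels, amid what is visible of it).
- outline_of(camera, thing): "pixels" (480x640 bool, what is visible of it) and "position" ([row, column] in pixels, amid what is visible of it).
- mark_of(camera, thing): "position" ([row, column] in pixels: a listed point, or the origin of a listed thing).
The state is a dict: "time": time; "joints": joint angles; "dq": joint speeds; "tau": joint torques, N m; "tcp_pos": TCP position; "tool_rot": TCP orientation; "ft_force": force on the tool from outside, world axes, zero at the start; "torque": the same for the moment, N m; "grip_width": opening from 0.0 (shut) to 1.0 (fully open).
Only numpy, scipy, OpenCV 4.12 (cv2) and the standard library are available. Lean on these libraries where they do the work, as an engineer would, in place of code of your own. Each camera call takes 0.05 s, during which the arm holds its last target.

TASK

Tighten the four black hand knobs that hold the round cover on the chaff collector, working crosswise (each knob followed by the one opposite) in two passes. First pass: turn each knob clockwise only until you feel it just bite on the cover; only when all four bite, go round crosswise again and give each a further sixth of a turn (60 degrees), without overtightening any. Leave the cup, the jar and the brush alone.

Things in the scene. Friction and masses are not known exactly. Their poses are not given: they have to be found in the camera images.
- housing: grey sheet-steel chaff collector box of a coffee roaster, fixed, 276 x 276 mm, flange top 100 mm above the table, short pipe stub on its +x side, yaw within 0.5 rad; origin: centre of its underside, z up. On it four knobs on studs, numbered round the circle (1 opposite 3, 2 opposite 4), neighbours 130 mm apart.
- cover: loose round grey metal cover, 230 mm across, 14 mm thick, about 4.5 kg, lying on the housing (top face 114 mm above the table), clamped by the knobs; it need not be moved. A bail handle in its middle and four steel dowels at its rim stand 20 mm and 2 mm above its top face. Origin: centre of its underside.
- clamp1: knob station at x -65, y -65 mm in the housing frame: black ribbed round knob, 48 mm across, 28 mm high, above a 35 mm steel collar, on a fixed stud. This frame is fixed to the stud and does not turn or sink with the knob: origin on the knob axis at the cover's top face, z up. The knob's rim spans about 21-26 to 49-54 mm above it at the start, 13 to 41 mm when tight. Grip it at any yaw.
- clamp2: same, at x +65, y -65 mm. All four: clockwise seen from above tightens; the knob sinks 5 mm per rad on its steep thread, so follow it down. Loose, it turns stiffly, with a steady friction of about 0.5 N m; an unseen free travel of 0.2 to 1.2 rad, different for each, comes before the collar touches the cover.
- clamp3: same, at x +65, y +65 mm. All four: once it touches, the clamping force grows by about 65 N per rad through a spring, and pushes back on the knob with about 0.005 N m per newton, added to the steady friction. A back-push of 0.04 to 0.15 N m is a light bite; 60 degrees further it is 0.3 to 0.5 N m. A knob stays where it is left, held by its friction.
- clamp4: same, at x -65, y +65 mm. All four: as friction may hold either way once the hand stops, judge the bite by how the twisting moment about the vertical shifts, in the sense of pushing the knob back (counter-clockwise on the hand), from its value just before in the free travel. Over 125 N is overtightened.
- cup: white cup, 76 mm across, 80 mm high, bystander; origin: centre of its underside
- jar: amber glass jar with steel lid, 80 mm across, 130 mm high, bystander; origin: centre of its underside
- brush: hand brush with wooden handle lying on the table, bystander; origin: underside, near its middle
Not all that is in view belongs to the job. There is more than one size of the cover; the one meant has the size given above.

How it is judged:
On the way, in this order (a step that is already met when the one before it is completed fails the run):
1. two knobs opposite each other bite on the cover (more than 3 N each, not yet tight) while the other two are still loose (under 1 N) (((contact force between clamp1 and cover between 3 and 40 N and contact force between clamp3 and cover between 3 and 40 N and contact force between each of clamp2, clamp4 and cover below 1 N) or (contact force between clamp2 and cover between 3 and 40 N and contact force between clamp4 and cover between 3 and 40 N and contact force between each of clamp1, clamp3 and cover below 1 N))), for 0.2 s.
2. all four knobs bite (more than 3 N) and none is tight yet (under 40 N) (contact force between clamp1 and cover between 3 and 40 N and contact force between clamp2 and cover between 3 and 40 N and contact force between clamp3 and cover between 3 and 40 N and contact force between clamp4 and cover between 3 and 40 N), for 0.2 s.
3. two knobs opposite each other are tight (more than 48 N) while the other two still only bite (2 to 40 N) (((contact force between each of clamp1, clamp3 and cover above 48 N and contact force between clamp2 and cover between 2 and 40 N and contact force between clamp4 and cover between 2 and 40 N) or (contact force between each of clamp2, clamp4 and cover above 48 N and contact force between clamp1 and cover between 2 and 40 N and contact force between clamp3 and cover between 2 and 40 N))), for 0.2 s.
At the end, for the whole second after the job is handed in: all four knobs press on the cover with 48 to 125 N each, and the cover lies flat (within 0.02 rad) and central (within 6 mm) on the housing (contact force between clamp1 and cover between 48 and 125 N and contact force between clamp2 and cover between 48 and 125 N and contact force between clamp3 and cover between 48 and 125 N and contact force between clamp4 and cover between 48 and 125 N and horizontal distance between cover and housing below 0.006 m and angle between cover's own z axis and vertical below 0.02 rad); the robot touches nothing.
It fails at once if a knob is overtightened (more than 150 N on the cover) (contact force between any of clamp1, clamp2, clamp3, clamp4 and cover above 150 N).
It fails at once if the cup, jar or brush is disturbed (moved more than 30 mm) (distance of any of cup, jar, brush from where it was at the start of the episode above 0.03 m).
It also fails if it takes over 72 s, if anything falls off the work surface, if the arm or the gripper's body presses on something with over 40 N, if the wrist force passes 120 N, or if a joint passes its speed limit or range.

## Working session

There is one attempt and no reset: what is moved stays moved. The work goes in short steps, Python scripts to look and compute and a shell command to move; the robot and the scene stay as the last step left them, time stands still between calls to the robot, and variables do not carry over. Pictures are saved under pics/ and viewed, and the job is handed in when it is done.

```bash
ls; mkdir -p pics; python3 - <<'E'
from bench import *
import cv2
s=state(); print(s)
for n in ("scene","top","wrist"):
    c=read_camera(n); cv2.imwrite(f"pics/a_{n}.png",c["frame"]); print(n,c["fx"],c["cx"],c["cy"],c["R"],c["t"])
    for th in ("clamp1","housing","cover","cup","jar","brush"):
        print(th,[(round(b["score"],2),[round(float(v)) for v in b["position"]]) for b in mark_of(n,th)][:6])
E
```

```text
pics
{'time': 0.0, 'joints': array([ 1.07860051e+00,  1.31184397e-01,  1.48926599e+00, -3.55247456e-05,
        1.52299609e+00, -8.53960569e-02]), 'dq': array([ 0.00117871, -0.00027125, -0.00041443, -0.00092971,  0.00041548,
       -0.00094616]), 'tau': array([ 1.32000372e-03, -5.59826195e+01, -4.91777909e+01,  7.66779645e-02,
        3.49618751e-02, -1.60098839e-04]), 'tcp_pos': array([0.23712344, 0.55053677, 0.21758087]), 'tool_rot': array([[-9.18392404e-01,  3.95669912e-01, -8.44774340e-04],
       [ 3.95670795e-01,  9.18390929e-01, -1.65053732e-03],
       [ 1.22765132e-04, -1.85009348e-03, -9.99998281e-01]]), 'ft_force': array([-0.3337776 , -0.29856974,  0.87233223]), 'torque': array([-0.00113795, -0.02893082,  0.01073887]), 'grip_width': 0.9992426552297011}
scene 543.4805543602533 319.5688851487748 234.11599447158846 [[-0.86852321  0.49553483  0.0106148 ]
 [ 0.2967098   0.5369591  -0.78970768]
 [-0.39702737 -0.68272993 -0.61339148]] [ 0.4062721  -0.05828784  1.72911968]
clamp1 [(0.96, [256, 313]), (0.88, [224, 305]), (0.81, [231, 255]), (0.81, [260, 265])]
housing [(0.57, [278,
[... 283 characters left out ...]
726e-02 -9.71262189e-02]
 [ 9.71258897e-02  8.16797357e-04 -9.95271769e-01]] [-0.02190325  0.46272742  1.28622033]
clamp1 [(0.84, [150, 295]), (0.75, [202, 270]), (0.72, [220, 324]), (0.55, [169, 342]), (0.33, [173, 138])]
housing []
cover [(0.94, [260, 164]), (0.85, [333, 425]), (0.8, [187, 308])]
cup [(0.6, [236, 463])]
jar [(0.62, [176, 479])]
brush [(0.68, [176, 139])]
wrist 371.64829954431775 317.46467760074665 238.3540813916647 [[ 3.95495250e-01  9.18468016e-01  1.07551798e-04]
 [ 8.86281125e-01 -3.81666196e-01  2.62367456e-01]
 [ 2.41017165e-01 -1.03669761e-01 -9.64968034e-01]] [-0.60094469 -0.03076878  0.38900146]
clamp1 []
housing []
cover [(0.57, [378, 240])]
cup []
jar []
brush []
```

View pics/a_top.png

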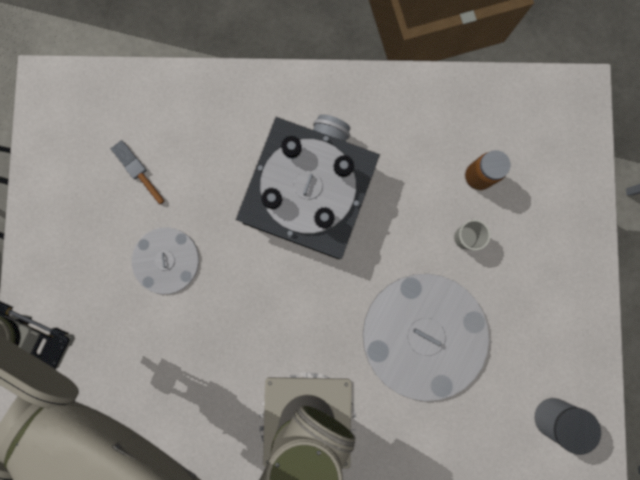

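View pics/a_scene.png

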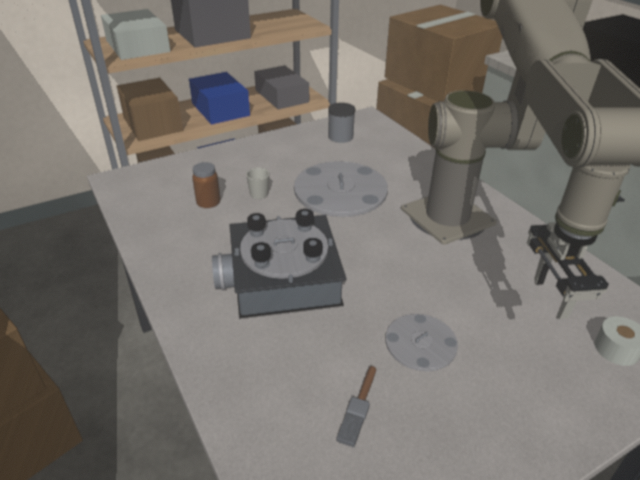

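Top view: housing with four black knobs at about (147,291), (166,344), (217,324), (198,271); the pipe is at (126,331). Next I'll measure the knob centres.

```bash
cat > h.py <<'E'
import numpy as np, cv2
from bench import *
def pts(c):
    v,u=np.mgrid[0:480,0:640]; z=c["range_z"]
    P=np.stack([(u-c["cx"])/c["fx"]*z,(v-c["cy"])/c["fy"]*z,z],-1)
    return (P-c["t"])@c["R"]      # R^T (P-t)
def ray(c,r,col,h):
    d=c["R"].T@np.array([(col-c["cx"])/c["fx"],(r-c["cy"])/c["fy"],1]); o=-c["R"].T@c["t"]
    return o+d*(h-o[2])/d[2]
E
python3 - <<'E'
from h import *
from scipy.optimize import least_squares
for n in ("top","scene"):
    c=read_camera(n); X=pts(c); g=c["frame"].max(-1)
    m=(X[...,2]>0.145)&(X[...,2]<0.18)&(X[...,0]>0.4)&(X[...,0]<0.85)&(abs(X[...,1])<0.25)&(c["range_z"]>0)
    k,l,st,ce=cv2.connectedComponentsWithStats(m.astype(np.uint8))
    C=[]
    for i in range(1,k):
        if st[i,4]<40: continue
        p=X[l==i]; zt=np.percentile(p[:,2],90); top=p[p[:,2]>np.median(p[:,2])-0.004]
        (cx,cy),r=cv2.minEnclosingCircle((top[:,:2]*1000).astype(np.float32))
        print(n,st[i,4],"mean",top.mean(0).round(4),"circ",round(cx,1),round(cy,1),round(r,1),"ztop",zt.round(4), np.median(p[:,2]).round(4))
        C.append(top.mean(0)[:2])
    C=np.array(C)
    if len(C)==4:
        m0=C.mean(0); a=np.arctan2(*(C-m0).T[::-1]); print("centre",m0,"r",np.linalg.norm(C-m0,axis=1),"yaw mod90",np.degrees(np.sort(a)))
    f=(abs(X[...,2]-0.114)<0.004)&(X[...,0]>0.4)&(abs(X[...,1])<0.25)
    print("cover z",np.median(X[...,2][f]))
E
```

```text
top 373 mean [0.6634 0.045  0.1657] circ 664.2 45.4 24.7 ztop 0.1685 0.1652
top 369 mean [ 0.6199 -0.0773  0.1635] circ 620.0 -77.8 24.6 ztop 0.1664 0.1631
top 363 mean [0.5412 0.0883 0.1632] circ 541.9 87.8 24.9 ztop 0.1659 0.1629
top 356 mean [ 0.4975 -0.0342  0.1631] circ 497.6 -34.4 24.6 ztop 0.1658 0.1627
centre [0.58049964 0.00545864] r [0.09178553 0.09163414 0.09167369 0.09195558] yaw mod90 [-154.48544501  -64.50608265   25.49000001  115.38764201]
cover z 0.11403241223433114
scene 231 mean [ 0.5004 -0.0281  0.1622] circ 500.5 -31.0 26.1 ztop 0.1646 0.161
scene 254 mean [ 0.6221 -0.0719  0.1624] circ 623.3 -73.5 26.8 ztop 0.1646 0.1617
scene 285 mean [0.5436 0.0935 0.1625] circ 541.7 92.9 26.2 ztop 0.1648 0.1617
scene 320 mean [0.6655 0.0506 0.1656] circ 665.7 47.9 26.2 ztop 0.1677 0.1645
centre [0.58290538 0.01102127] r [0.09133629 0.09171116 0.09137265 0.09158936] yaw mod90 [-154.63330962  -64.70697258   25.5784662   115.45104981]
cover z 0.11369686293025673
```

```bash
cat >> h.py <<'E'
K={1:(.4980,-.0335,.1630),2:(.6205,-.0768,.1632),3:(.6640,.0455,.1655),4:(.5418,.0885,.1629)}
def go(k,z=None):
    s=state(); x,y,zt=K[k]; z=zt-.033 if z is None else z
    d=np.array([x,y,z])-s["tcp_pos"]; R=s["tool_rot"]
    print("t",s["time"].__round__(2),"tool shift mm",(R.T@d*1000).round(1),"psi",np.degrees(np.arctan2(R[1,1],R[0,1])).round(1),"q",np.degrees(s["joints"]).round(0),"F",s["ft_force"].round(2),"M",s["torque"].round(3))
E
python3 -c "
from h import *
go(1,.2)"
```

```text
t 1.15 tool shift mm [-470.6 -433.7   18.6] psi 66.7 q [62.  7. 85.  0. 87. -5.] F [-1.03  0.21  0.01] M [-0.038  0.006  0.003]
```

```bash
python3 -m inch '[[[0,0,0,-470,-433,10,-1],[0,0,0,-470,-433,10,-1],[0,0,0,-470,-433,10,-1],[0,0,0,-470,-433,10,-1],[0,0,0,-470,-433,10,-1],[0,0,0,-470,-433,10,-1],[0,0,0,-470,-433,10,-1],[0,0,0,-470,-433,10,-1],[0,0,0,-470,-433,10,-1],[0,0,0,-470,-433,10,-1],[0,0,0,-470,-433,10,-1],[0,0,0,-470,-433,10,-1]]]'; python3 -c "
from h import *
go(1)
c=read_camera('wrist'); cv2.imwrite('pics/w1.png',c['frame'])"
```

```text
time: 2.65
tcp_pos: [0.4976, -0.0329, 0.2084]
tool_rot: [[-0.918, 0.397, -0.001], [0.397, 0.918, 0.0], [0.001, 0.0, -1.0]]
ft_force: [0.5, 0.8, -0.7]
grip_width: 1.003
t 2.65 tool shift mm [-0.7 -0.4 78.4] psi 66.6 q [-10.  -8. 102.   0.  86. -76.] F [ 0.51  0.81 -0.72] M [-0.046 -0.016 -0.006]
```

View pics/w1.png

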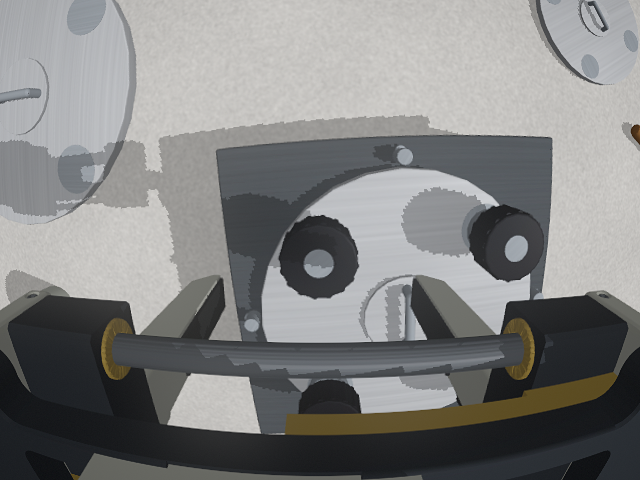

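Wrist view: knob 1 at (258,318), centred between the fingers (tips at columns 222 and 415). I'll cross-check its position by the wrist depth.

```bash
cat >> h.py <<'E'
def wrist():
    c=read_camera("wrist"); v,u=np.mgrid[0:480,0:640]; z=c["range_z"]
    a=(u-c["cx"])/c["fx"]; b=(v-c["cy"])/c["fy"]; r=np.hypot(a,b)+1e-9; t=np.tan(r)/r
    P=np.stack([a*t*z,b*t*z,z],-1); X=(P-c["t"])@c["R"]
    m=(X[...,2]>.14)&(X[...,2]<.18)&(z>0)
    k,l,st,ce=cv2.connectedComponentsWithStats(m.astype(np.uint8))
    for i in range(1,k):
        if st[i,4]<300: continue
        p=X[l==i]; top=p[p[:,2]>np.median(p[:,2])-.003]
        (x,y),r=cv2.minEnclosingCircle((top[:,:2]*1000).astype(np.float32))
        print(st[i,4],ce[i].round(),"circ",round(x,1),round(y,1),round(r,1),"z",np.median(p[:,2]).round(4))
    f=(abs(X[...,2]-.114)<.006); print("cover z",np.median(X[...,2][f]).round(4))
E
python3 -c "
from h import *
wrist()"
```

```text
4243 [506. 244.] circ 541.7 90.6 25.5 z 0.162
5092 [317. 259.] circ 498.7 -31.6 25.1 z 0.1618
1549 [328. 400.] circ 613.7 -71.5 22.9 z 0.1568
cover z 0.1128
```

```bash
python3 -m inch '[[[0,0,0,-1,0,50,-1],[0,0,0,-1,0,78,-1],[0,0,0,-1,0,78,-1],[0,0,0,-1,0,78,-1],[0,0,0,-1,0,78,1],[0,0,0,-1,0,78,1],[0,0,0,-1,0,78,1],[0,0,0,-1,0,78,1]]]'; python3 -c "
from h import *
go(1)"
```

```text
time: 3.75
tcp_pos: [0.4987, -0.0331, 0.1308]
tool_rot: [[-0.918, 0.396, 0.0], [0.396, 0.918, -0.0], [-0.0, 0.0, -1.0]]
ft_force: [-0.2, 0.5, -0.4]
grip_width: 0.622
t 3.75 tool shift mm [ 0.5 -0.7  0.8] psi 66.7 q [-10.  -5. 107.  -0.  78. -76.] F [-0.22  0.51 -0.4 ] M [ 0.045 -0.021  0.017]
```

```bash
python3 -m inch '[[[0,0,0,0,0,0,1],[0,0,0,0,0,0,1],[0,0,0,0,0,0,1]]]'; python3 -c "
from h import *
go(1)"
```

```text
time: 4.12
tcp_pos: [0.4987, -0.0328, 0.1307]
tool_rot: [[-0.918, 0.396, 0.0], [0.396, 0.918, 0.0], [-0.0, 0.0, -1.0]]
ft_force: [0.5, 0.9, 0.2]
grip_width: 0.517
t 4.12 tool shift mm [ 0.4 -0.9  0.7] psi 66.7 q [-10.  -5. 107.   0.  78. -76.] F [0.55 0.91 0.2 ] M [ 0.226 -0.071 -0.063]
```

```bash
cat > m.py <<'E'
from h import *
s=state(); R=s["tool_rot"]
print("t %.2f psi %.2f z %.2f F %s Mz %.3f w %.3f M %s"%(s["time"],np.degrees(np.arctan2(R[1,1],R[0,1])),s["tcp_pos"][2]*1000,s["ft_force"].round(1),s["torque"][2],s["grip_width"],s["torque"].round(2)))
E
python3 -m inch '[[[0,0,3,0,0,0.26,1]]]' >/dev/null; python3 m.py
python3 -m inch '[[[0,0,3,0,0,0.26,1]]]' >/dev/null; python3 m.py
python3 -m inch '[[[0,0,3,0,0,0.26,1]]]' >/dev/null; python3 m.py
```

```text
t 4.25 psi 63.67 z 130.43 F [0.4 0.8 2.2] Mz 0.402 w 0.511 M [ 0.16 -0.06  0.4 ]
t 4.38 psi 60.63 z 130.19 F [-0.5  0.7  1.1] Mz 0.484 w 0.510 M [0.14 0.01 0.48]
t 4.50 psi 57.64 z 129.91 F [-0.1  0.5  1.4] Mz 0.443 w 0.509 M [ 0.08 -0.    0.44]
```

```bash

python3 -m inch '[[[0,0,2,0,0,0.17,1]]]' >/dev/null; python3 m.py
python3 -m inch '[[[0,0,2,0,0,0.17,1]]]' >/dev/null; python3 m.py
python3 -m inch '[[[0,0,2,0,0,0.17,1]]]' >/dev/null; python3 m.py
python3 -m inch '[[[0,0,2,0,0,0.17,1]]]' >/dev/null; python3 m.py
```

```text
t 4.62 psi 55.65 z 129.73 F [0.2 0.4 1.7] Mz 0.487 w 0.511 M [0.08 0.03 0.49]
t 4.75 psi 53.62 z 129.56 F [0.1 0.2 2. ] Mz 0.516 w 0.511 M [0.13 0.09 0.52]
t 4.88 psi 51.59 z 129.38 F [-1.1  0.4  2.2] Mz 0.513 w 0.509 M [0.06 0.1  0.51]
t 5.00 psi 49.57 z 129.26 F [-0.5  0.7  2.1] Mz 0.503 w 0.511 M [-0.02  0.22  0.5 ]
```

```bash

python3 -m inch '[[[0,0,2,0,0,0.17,1]]]' >/dev/null; python3 m.py
python3 -m inch '[[[0,0,2,0,0,0.17,1]]]' >/dev/null; python3 m.py
python3 -m inch '[[[0,0,2,0,0,0.17,1]]]' >/dev/null; python3 m.py
```

```text
t 5.12 psi 47.57 z 129.05 F [-0.7  0.8  2.1] Mz 0.472 w 0.515 M [0.07 0.23 0.47]
t 5.25 psi 45.56 z 128.86 F [-1.6 -0.5  2.9] Mz 0.514 w 0.512 M [0.01 0.36 0.51]
t 5.38 psi 43.56 z 128.73 F [-2.  -1.1  2.4] Mz 0.552 w 0.510 M [-0.16  0.42  0.55]
```

```bash

python3 -m inch '[[[0,0,2,0,0,0.17,1]]]' >/dev/null; python3 m.py
python3 -m inch '[[[0,0,2,0,0,0.17,1]]]' >/dev/null; python3 m.py
```

```text
t 5.50 psi 41.56 z 128.55 F [-2.3  0.1  2.8] Mz 0.548 w 0.510 M [-0.15  0.55  0.55]
t 5.62 psi 39.56 z 128.40 F [-2.9 -0.5  4. ] Mz 0.567 w 0.510 M [-0.21  0.6   0.57]
```

```bash

python3 -m inch '[[[0,0,2,0,0,0.17,1]]]' >/dev/null; python3 m.py
python3 -m inch '[[[0,0,2,0,0,0.17,1]]]' >/dev/null; python3 m.py
```

```text
t 5.75 psi 37.56 z 128.21 F [-3.3 -1.4  4.2] Mz 0.615 w 0.515 M [-0.27  0.7   0.61]
t 5.88 psi 35.56 z 128.05 F [-4.6 -0.8  5.5] Mz 0.599 w 0.511 M [-0.34  0.82  0.6 ]
```

```bash

python3 -m inch '[[[0,0,0,0,0,0,-1],[0,0,0,0,0,0,-1],[0,0,0,0,0,0,-1],[0,0,0,0,0,0,-1],[0,0,0,0,0,-55,-1],[0,0,0,0,0,-60,-1]]]'; python3 m.py; python3 -c "
from h import *
go(3,.188)"
```

```text
time: 6.62
tcp_pos: [0.5012, -0.0334, 0.1925]
tool_rot: [[-0.583, 0.812, 0.007], [0.812, 0.583, -0.001], [-0.005, 0.005, -1.0]]
ft_force: [0.2, -0.7, 1.0]
grip_width: 1.002
t 6.62 psi 35.69 z 192.48 F [ 0.2 -0.7  1. ] Mz 0.010 w 1.002 M [-0.03 -0.    0.01]
t 6.62 tool shift mm [-30.9 178.2   5.6] psi 35.7 q [-10.  -7. 103.   0.  84. -45.] F [ 0.23 -0.74  0.98] M [-0.029 -0.002  0.01 ]
```

```bash

python3 -m inch '[[[0,0,-35,-31,178,5,-1],[0,0,-35,-31,178,5,-1],[0,0,-35,-31,178,5,-1],[0,0,-35,-31,178,5,-1],[0,0,-35,-31,178,5,-1]]]'; python3 -c "
from h import *
go(3)
wrist()"
```

```text
time: 7.25
tcp_pos: [0.661, 0.046, 0.1811]
tool_rot: [[-0.944, 0.331, -0.002], [0.331, 0.944, -0.0], [0.002, -0.001, -1.0]]
ft_force: [0.7, 0.7, 0.1]
grip_width: 0.997
t 7.25 tool shift mm [-3.1  0.5 48.6] psi 70.7 q [ -0.  18.  77.  -0.  85. -71.] F [0.69 0.68 0.06] M [0.006 0.006 0.042]
6757 [322.  39.] circ 542.0 90.6 24.9 z 0.1623
5174 [101.  61.] circ 498.8 -31.2 25.4 z 0.1591
4503 [114. 268.] circ 620.9 -74.8 25.2 z 0.1618
6719 [321. 278.] circ 664.4 47.4 25.0 z 0.1647
cover z 0.1129
```

```bash

python3 -m inch '[[[0,0,0,-3.4,0,40,-1],[0,0,0,-3.4,0,48,-1],[0,0,0,-3.4,0,48,-0.4],[0,0,0,-3.4,0,48,1],[0,0,0,-3.4,0,48,1],[0,0,0,-3.4,0,48,1],[0,0,0,-3.4,0,48,1],[0,0,0,-3.4,0,48,1],[0,0,0,-3.4,0,48,1]]]'; python3 m.py
python3 -m inch '[[[0,0,3,0,0,0.26,1]]]' >/dev/null; python3 m.py
python3 -m inch '[[[0,0,3,0,0,0.26,1]]]' >/dev/null; python3 m.py
```

```text
time: 8.43
tcp_pos: [0.6653, 0.046, 0.1357]
tool_rot: [[-0.944, 0.33, 0.002], [0.33, 0.944, 0.002], [-0.001, 0.002, -1.0]]
ft_force: [0.9, 4.5, 1.4]
grip_width: 0.512
t 8.43 psi 70.74 z 135.72 F [0.9 4.5 1.4] Mz -0.030 w 0.512 M [ 0.8  -0.33 -0.03]
t 8.55 psi 67.71 z 135.47 F [1.2 5.4 2.8] Mz 0.393 w 0.511 M [ 0.63 -0.19  0.39]
t 8.68 psi 64.68 z 135.21 F [1.7 5.7 1.8] Mz 0.515 w 0.509 M [ 0.56 -0.14  0.51]
```

```bash

for i in 1; do :; done
python3 -m inch '[[[0,0,3,0,0,0.26,1]]]' >/dev/null; python3 m.py
python3 -m inch '[[[0,0,3,0,0,0.26,1]]]' >/dev/null; python3 m.py
python3 -m inch '[[[0,0,3,0,0,0.26,1]]]' >/dev/null; python3 m.py
python3 -m inch '[[[0,0,3,0,0,0.26,1]]]' >/dev/null; python3 m.py
```

```text
t 8.80 psi 61.67 z 134.99 F [1.7 3.9 2.1] Mz 0.475 w 0.509 M [ 0.5  -0.08  0.48]
t 8.93 psi 58.67 z 134.70 F [1.3 3.8 1.8] Mz 0.454 w 0.517 M [ 0.43 -0.08  0.45]
t 9.05 psi 55.67 z 134.45 F [0.6 3.  2.6] Mz 0.500 w 0.513 M [ 0.45 -0.06  0.5 ]
t 9.18 psi 52.67 z 134.20 F [0.7 3.9 2.4] Mz 0.533 w 0.511 M [0.43 0.04 0.53]
```

```bash

python3 -m inch '[[[0,0,3,0,0,0.26,1]]]' >/dev/null; python3 m.py
python3 -m inch '[[[0,0,3,0,0,0.26,1]]]' >/dev/null; python3 m.py
python3 -m inch '[[[0,0,3,0,0,0.26,1]]]' >/dev/null; python3 m.py
```

```text
t 9.30 psi 49.66 z 133.92 F [0.4 3.2 2.4] Mz 0.466 w 0.511 M [0.36 0.09 0.47]
t 9.43 psi 46.66 z 133.65 F [-0.3  3.4  2.4] Mz 0.470 w 0.511 M [0.32 0.17 0.47]
t 9.55 psi 43.66 z 133.37 F [0.4 3.  2.8] Mz 0.499 w 0.510 M [0.34 0.21 0.5 ]
```

```bash

python3 -m inch '[[[0,0,3,0,0,0.26,1]]]' >/dev/null; python3 m.py
python3 -m inch '[[[0,0,3,0,0,0.26,1]]]' >/dev/null; python3 m.py
python3 -m inch '[[[0,0,3,0,0,0.26,1]]]' >/dev/null; python3 m.py
```

```text
t 9.68 psi 40.66 z 133.10 F [-0.1  2.2  2.6] Mz 0.448 w 0.509 M [0.25 0.32 0.45]
t 9.80 psi 37.66 z 132.85 F [-0.7  2.6  3.3] Mz 0.490 w 0.512 M [0.24 0.37 0.49]
t 9.93 psi 34.66 z 132.58 F [-1.2  1.6  4.1] Mz 0.495 w 0.510 M [0.22 0.45 0.49]
```

```bash

python3 -m inch '[[[0,0,3,0,0,0.26,1]]]' >/dev/null; python3 m.py
python3 -m inch '[[[0,0,3,0,0,0.26,1]]]' >/dev/null; python3 m.py
python3 -m inch '[[[0,0,3,0,0,0.26,1]]]' >/dev/null; python3 m.py
python3 -m inch '[[[0,0,3,0,0,0.26,1]]]' >/dev/null; python3 m.py
```

```text
t 10.05 psi 31.65 z 132.32 F [-1.7  2.1  3.1] Mz 0.451 w 0.514 M [0.26 0.49 0.45]
t 10.18 psi 28.66 z 132.07 F [-1.6  2.1  4.3] Mz 0.433 w 0.509 M [0.16 0.58 0.43]
t 10.30 psi 25.65 z 131.81 F [-2.2  2.9  4.4] Mz 0.540 w 0.513 M [0.19 0.69 0.54]
t 10.43 psi 22.65 z 131.53 F [-1.7  1.5  5.4] Mz 0.450 w 0.514 M [0.19 0.76 0.45]
```

```bash

python3 -m inch '[[[0,0,3,0,0,0.26,1]]]' >/dev/null; python3 m.py
python3 -m inch '[[[0,0,3,0,0,0.26,1]]]' >/dev/null; python3 m.py
python3 -m inch '[[[0,0,3,0,0,0.26,1]]]' >/dev/null; python3 m.py
```

```text
t 10.55 psi 19.65 z 131.31 F [-3.3  2.8  5.2] Mz 0.533 w 0.513 M [0.17 0.81 0.53]
t 10.68 psi 16.65 z 131.02 F [-3.8  2.1  4.8] Mz 0.530 w 0.509 M [0.15 0.89 0.53]
t 10.80 psi 13.66 z 130.77 F [-3.4  2.6  4.7] Mz 0.540 w 0.516 M [0.18 1.02 0.54]
```

```bash

python3 -m inch '[[[0,0,2,0,0,0.17,1]]]' >/dev/null; python3 m.py
python3 -m inch '[[[0,0,2,0,0,0.17,1]]]' >/dev/null; python3 m.py
```

```text
t 10.93 psi 11.68 z 130.62 F [-3.6  1.1  4.8] Mz 0.565 w 0.508 M [0.19 1.1  0.57]
t 11.05 psi 9.69 z 130.44 F [-3.8  1.8  5.9] Mz 0.568 w 0.519 M [0.23 1.11 0.57]
```

```bash

python3 -m inch '[[[0,0,0,0,0,0,-1],[0,0,0,0,0,0,-1],[0,0,0,0,0,0,-1],[0,0,0,0,0,0,-1],[0,0,0,0,0,-55,-1],[0,0,0,0,0,-58,-1]]]'; python3 m.py; python3 -c "
from h import *
go(2,.185)"
```

```text
time: 11.8
tcp_pos: [0.6674, 0.0445, 0.1935]
tool_rot: [[-0.168, 0.986, 0.009], [0.986, 0.168, -0.0], [-0.002, 0.009, -1.0]]
ft_force: [0.3, -0.0, 0.6]
grip_width: 1.002
t 11.80 psi 9.70 z 193.55 F [ 0.3 -0.   0.6] Mz 0.034 w 1.002 M [0.02 0.03 0.03]
t 11.8 tool shift mm [-111.7  -66.7    8.1] psi 9.7 q [ -1.  18.  76.   0.  86. -10.] F [ 0.34 -0.    0.61] M [0.015 0.033 0.034]
```

```bash

python3 -m inch '[[[0,0,-50,-112,-67,7,-1],[0,0,-50,-112,-67,7,-1],[0,0,-50,-112,-67,7,-1],[0,0,-50,-112,-67,7,-1],[0,0,-50,-112,-67,7,-1]]]'; python3 -c "
from h import *
go(2)
wrist()"
```

```text
time: 12.42
tcp_pos: [0.617, -0.0775, 0.1801]
tool_rot: [[-0.866, 0.501, -0.0], [0.501, 0.866, 0.0], [0.0, -0.0, -1.0]]
ft_force: [0.3, 0.4, -0.7]
grip_width: 0.994
t 12.43 tool shift mm [-2.7  2.4 49.9] psi 59.9 q [-12.  12.  84.   0.  84. -72.] F [ 0.29  0.45 -0.74] M [-0.006  0.021  0.03 ]
6811 [278.  43.] circ 498.6 -31.7 24.9 z 0.1593
4530 [506.  27.] circ 542.9 89.7 25.0 z 0.162
4971 [530. 235.] circ 664.5 47.5 25.4 z 0.1593
6537 [323. 277.] circ 621.2 -75.2 25.1 z 0.162
cover z 0.1129
```

```bash

python3 -m inch '[[[0,0,0,-2.7,2.7,40,-1],[0,0,0,-2.7,2.7,50,-1],[0,0,0,-2.7,2.7,51,-0.4],[0,0,0,-2.7,2.7,51,1],[0,0,0,-2.7,2.7,51,1],[0,0,0,-2.7,2.7,51,1],[0,0,0,-2.7,2.7,51,1],[0,0,0,-2.7,2.7,51,1],[0,0,0,-2.7,2.7,51,1]]]'; python3 m.py
python3 -m inch '[[[0,0,3,0,0,0.26,1]]]' >/dev/null; python3 m.py
python3 -m inch '[[[0,0,3,0,0,0.26,1]]]' >/dev/null; python3 m.py
python3 -m inch '[[[0,0,3,0,0,0.26,1]]]' >/dev/null; python3 m.py
```

```text
time: 13.6
tcp_pos: [0.6213, -0.0762, 0.1302]
tool_rot: [[-0.863, 0.505, 0.001], [0.505, 0.863, -0.0], [-0.001, 0.0, -1.0]]
ft_force: [-0.3, 1.3, 2.7]
grip_width: 0.512
t 13.60 psi 59.69 z 130.18 F [-0.3  1.3  2.7] Mz 0.038 w 0.512 M [0.02 0.09 0.04]
t 13.72 psi 56.67 z 129.91 F [-0.3 -0.4  4.5] Mz 0.390 w 0.508 M [-0.06  0.16  0.39]
t 13.85 psi 53.63 z 129.70 F [-1.  -0.3  3.7] Mz 0.558 w 0.509 M [-0.02  0.25  0.56]
t 13.97 psi 50.63 z 129.39 F [-0.9 -0.7  3.5] Mz 0.413 w 0.513 M [-0.11  0.23  0.41]
```

```bash

python3 -m inch '[[[0,0,2,0,0,0.17,1]]]' >/dev/null; python3 m.py
python3 -m inch '[[[0,0,2,0,0,0.17,1]]]' >/dev/null; python3 m.py
python3 -m inch '[[[0,0,2,0,0,0.17,1]]]' >/dev/null; python3 m.py
python3 -m inch '[[[0,0,2,0,0,0.17,1]]]' >/dev/null; python3 m.py
python3 -m inch '[[[0,0,2,0,0,0.17,1]]]' >/dev/null; python3 m.py
```

```text
t 14.10 psi 48.64 z 129.22 F [-2.1 -1.   5.1] Mz 0.416 w 0.512 M [-0.15  0.25  0.42]
t 14.22 psi 46.62 z 129.01 F [-1.4 -0.6  5.6] Mz 0.466 w 0.510 M [-0.17  0.31  0.47]
t 14.35 psi 44.61 z 128.87 F [-1.9 -0.9  6.2] Mz 0.505 w 0.508 M [-0.18  0.33  0.51]
t 14.47 psi 42.61 z 128.68 F [-1.2 -1.1  5.8] Mz 0.432 w 0.510 M [-0.19  0.33  0.43]
t 14.60 psi 40.61 z 128.53 F [-1.6 -0.6  5.4] Mz 0.490 w 0.511 M [-0.19  0.34  0.49]
```

```bash

python3 -m inch '[[[0,0,2,0,0,0.17,1]]]' >/dev/null; python3 m.py
python3 -m inch '[[[0,0,2,0,0,0.17,1]]]' >/dev/null; python3 m.py
python3 -m inch '[[[0,0,2,0,0,0.17,1]]]' >/dev/null; python3 m.py
python3 -m inch '[[[0,0,2,0,0,0.17,1]]]' >/dev/null; python3 m.py
python3 -m inch '[[[0,0,2,0,0,0.17,1]]]' >/dev/null; python3 m.py
```

```text
t 14.72 psi 38.61 z 128.38 F [-1.5 -0.3  6. ] Mz 0.471 w 0.512 M [-0.19  0.45  0.47]
t 14.85 psi 36.61 z 128.17 F [-0.9 -0.9  5.4] Mz 0.526 w 0.513 M [-0.25  0.4   0.53]
t 14.97 psi 34.61 z 128.05 F [-2.5 -1.4  6.6] Mz 0.471 w 0.507 M [-0.26  0.44  0.47]
t 15.10 psi 32.61 z 127.85 F [-2.1 -1.2  5.7] Mz 0.529 w 0.513 M [-0.21  0.46  0.53]
t 15.22 psi 30.61 z 127.69 F [-2.2 -0.4  6.2] Mz 0.546 w 0.508 M [-0.27  0.45  0.55]
```

```bash

python3 -m inch '[[[0,0,2,0,0,0.17,1]]]' >/dev/null; python3 m.py
python3 -m inch '[[[0,0,2,0,0,0.17,1]]]' >/dev/null; python3 m.py
python3 -m inch '[[[0,0,2,0,0,0.17,1]]]' >/dev/null; python3 m.py
```

```text
t 15.35 psi 28.61 z 127.52 F [-3.1 -2.   6. ] Mz 0.573 w 0.511 M [-0.26  0.59  0.57]
t 15.47 psi 26.61 z 127.35 F [-3.  -1.2  6.4] Mz 0.573 w 0.514 M [-0.27  0.54  0.57]
t 15.60 psi 24.62 z 127.22 F [-3.5 -1.2  5.8] Mz 0.609 w 0.510 M [-0.32  0.59  0.61]
```

```bash

python3 -m inch '[[[0,0,0,0,0,0,-1],[0,0,0,0,0,0,-1],[0,0,0,0,0,0,-1],[0,0,0,0,0,0,-1],[0,0,0,0,0,-55,-1],[0,0,0,0,0,-60,-1]]]' | grep tcp; python3 m.py; python3 -c "
from h import *
go(4,.185)"
```

```text
tcp_pos: [0.6237, -0.0766, 0.1921]
t 16.35 psi 24.70 z 192.06 F [-0.2  0.6  0.2] Mz 0.052 w 0.995 M [-0.08  0.01  0.05]
t 16.35 tool shift mm [184.3  -5.5   6.2] psi 24.7 q [-12.  12.  83.   0.  85. -36.] F [-0.21  0.55  0.23] M [-0.084  0.007  0.052]
```

```bash

python3 -m inch '[[[0,0,-45,185,-4,6,-1],[0,0,-45,185,-4,6,-1],[0,0,-45,185,-4,6,-1],[0,0,-45,185,-4,6,-1],[0,0,-45,185,-4,6,-1]]]' | grep tcp; python3 -c "
from h import *
go(4)
wrist()"
```

```text
tcp_pos: [0.5397, 0.0909, 0.1805]
t 16.98 tool shift mm [-2.8 -1.5 50.6] psi 69.8 q [  4.   1.  97.  -0.  83. -66.] F [ 0.46  0.69 -0.67] M [ 0.015  0.024 -0.014]
6546 [317. 276.] circ 542.0 90.8 25.0 z 0.1621
4208 [112. 269.] circ 497.8 -31.0 25.4 z 0.1589
cover z 0.1127
```

```bash

python3 -m inch '[[[0,0,0,-2.6,-0.7,40,-1],[0,0,0,-2.6,-0.7,50,-1],[0,0,0,-2.6,-0.7,51,-0.4],[0,0,0,-2.6,-0.7,51,1],[0,0,0,-2.6,-0.7,51,1],[0,0,0,-2.6,-0.7,51,1],[0,0,0,-2.6,-0.7,51,1],[0,0,0,-2.6,-0.7,51,1],[0,0,0,-2.6,-0.7,51,1]]]' | grep tcp; python3 m.py
python3 -m inch '[[[0,0,3,0,0,0.26,1]]]' >/dev/null; python3 m.py
python3 -m inch '[[[0,0,3,0,0,0.26,1]]]' >/dev/null; python3 m.py
python3 -m inch '[[[0,0,2,0,0,0.17,1]]]' >/dev/null; python3 m.py
python3 -m inch '[[[0,0,2,0,0,0.17,1]]]' >/dev/null; python3 m.py
python3 -m inch '[[[0,0,2,0,0,0.17,1]]]' >/dev/null; python3 m.py
```

```text
tcp_pos: [0.5428, 0.0893, 0.1303]
t 18.15 psi 69.71 z 130.29 F [1.3 4.9 3.9] Mz 0.001 w 0.512 M [ 0.86 -0.2   0.  ]
t 18.27 psi 66.69 z 130.05 F [1.1 3.9 4. ] Mz 0.396 w 0.512 M [ 0.68 -0.08  0.4 ]
t 18.40 psi 63.65 z 129.81 F [0.3 4.6 4.5] Mz 0.527 w 0.510 M [ 0.67 -0.08  0.53]
t 18.52 psi 61.65 z 129.65 F [0.5 4.8 4.3] Mz 0.502 w 0.511 M [ 0.81 -0.11  0.5 ]
t 18.65 psi 59.64 z 129.44 F [0.2 4.8 5.3] Mz 0.486 w 0.511 M [ 0.73 -0.04  0.49]
t 18.77 psi 57.64 z 129.25 F [0.5 4.4 6. ] Mz 0.451 w 0.511 M [ 0.8  -0.04  0.45]
```

```bash

python3 -m inch '[[[0,0,2,0,0,0.17,1]]]' >/dev/null; python3 m.py
python3 -m inch '[[[0,0,2,0,0,0.17,1]]]' >/dev/null; python3 m.py
python3 -m inch '[[[0,0,2,0,0,0.17,1]]]' >/dev/null; python3 m.py
python3 -m inch '[[[0,0,2,0,0,0.17,1]]]' >/dev/null; python3 m.py
```

```text
t 18.90 psi 55.63 z 129.10 F [0.  4.6 5.5] Mz 0.440 w 0.511 M [0.72 0.   0.44]
t 19.02 psi 53.64 z 128.90 F [0.5 4.1 5.1] Mz 0.476 w 0.510 M [0.7  0.05 0.48]
t 19.15 psi 51.63 z 128.75 F [0.3 4.9 6.5] Mz 0.468 w 0.515 M [0.66 0.13 0.47]
t 19.27 psi 49.63 z 128.60 F [-0.5  4.4  5.9] Mz 0.444 w 0.509 M [0.6  0.17 0.44]
```

```bash

python3 -m inch '[[[0,0,2,0,0,0.17,1]]]' >/dev/null; python3 m.py
python3 -m inch '[[[0,0,2,0,0,0.17,1]]]' >/dev/null; python3 m.py
python3 -m inch '[[[0,0,2,0,0,0.17,1]]]' >/dev/null; python3 m.py
```

```text
t 19.40 psi 47.64 z 128.40 F [-1.5  4.3  6.3] Mz 0.505 w 0.511 M [0.57 0.18 0.5 ]
t 19.52 psi 45.63 z 128.25 F [-0.7  3.8  6.6] Mz 0.505 w 0.507 M [0.58 0.24 0.51]
t 19.65 psi 43.64 z 128.08 F [-1.1  4.4  6.7] Mz 0.557 w 0.511 M [0.55 0.32 0.56]
```

```bash

python3 -m inch '[[[0,0,2,0,0,0.17,1]]]' >/dev/null; python3 m.py
python3 -m inch '[[[0,0,2,0,0,0.17,1]]]' >/dev/null; python3 m.py
python3 -m inch '[[[0,0,2,0,0,0.17,1]]]' >/dev/null; python3 m.py
```

```text
t 19.77 psi 41.64 z 127.91 F [-0.8  3.5  6.3] Mz 0.524 w 0.515 M [0.47 0.35 0.52]
t 19.90 psi 39.64 z 127.75 F [-0.6  2.4  8.3] Mz 0.565 w 0.513 M [0.47 0.39 0.56]
t 20.02 psi 37.64 z 127.57 F [-1.7  3.6  7.3] Mz 0.567 w 0.511 M [0.42 0.43 0.57]
```

```bash

python3 -m inch '[[[0,0,0,0,0,0,1],[0,0,0,0,0,0,-1],[0,0,0,0,0,0,-1],[0,0,0,0,0,0,-1],[0,0,0,0,0,0,-1],[0,0,0,0,0,-55,-1],[0,0,0,0,0,-60,-1]]]' | grep tcp; python3 m.py; python3 -c "
from h import *
go(1,.180)"
```

```text
tcp_pos: [0.5449, 0.0889, 0.1917]
t 20.90 psi 37.69 z 191.72 F [ 1.5 -0.   0.6] Mz -0.023 w 0.997 M [-0.02  0.03 -0.02]
t 20.9 tool shift mm [ -68.1 -112.    11.3] psi 37.7 q [  4.   0.  95.  -0.  84. -34.] F [ 1.47 -0.    0.62] M [-0.02   0.027 -0.023]
```

```bash

python3 -m inch '[[[0,0,-30,-70,-110,10,-1],[0,0,-30,-70,-110,10,-1],[0,0,-30,-70,-110,10,-1],[0,0,-30,-70,-110,10,-1]]]' | grep tcp; python3 -c "
from h import *
go(1,.127)
wrist()"
```

```text
tcp_pos: [0.4974, -0.0349, 0.1764]
t 21.4 tool shift mm [-0.   1.5 49.4] psi 67.5 q [-10.  -7. 104.  -0.  83. -77.] F [0.08 0.06 0.  ] M [0.008 0.043 0.036]
4886 [532. 258.] circ 540.9 90.7 25.2 z 0.1592
6550 [322. 273.] circ 498.6 -31.8 25.0 z 0.1592
cover z 0.1127
```

```bash

python3 -m inch '[[[0,0,0,-0.5,1.5,40,-1],[0,0,0,-0.5,1.5,49,-1],[0,0,0,-0.5,1.5,49,-0.4],[0,0,0,-0.5,1.5,49,1],[0,0,0,-0.5,1.5,49,1],[0,0,0,-0.5,1.5,49,1],[0,0,0,-0.5,1.5,49,1],[0,0,0,-0.5,1.5,49,1],[0,0,0,-0.5,1.5,49,1]]]' | grep tcp; python3 m.py
python3 -m inch '[[[0,0,4,0,0,0.35,1],[0,0,8,0,0,0.7,1]]]' >/dev/null; python3 m.py
python3 -m inch '[[[0,0,4,0,0,0.35,1],[0,0,8,0,0,0.7,1]]]' >/dev/null; python3 m.py
python3 -m inch '[[[0,0,4,0,0,0.35,1],[0,0,8,0,0,0.7,1]]]' >/dev/null; python3 m.py
```

```text
tcp_pos: [0.4992, -0.0329, 0.1284]
t 22.57 psi 67.68 z 128.36 F [-1.  -1.4  4.2] Mz 0.035 w 0.509 M [-0.18  0.12  0.04]
t 22.82 psi 59.60 z 127.77 F [-1.8 -2.6  5. ] Mz 0.757 w 0.512 M [-0.33  0.44  0.76]
t 23.07 psi 51.60 z 127.10 F [-3.1 -1.7  5.6] Mz 0.713 w 0.510 M [-0.4   0.52  0.71]
t 23.32 psi 43.60 z 126.45 F [-4.  -3.   6.5] Mz 0.754 w 0.510 M [-0.54  0.67  0.75]
```

```bash

python3 -m inch '[[[0,0,4,0,0,0.35,1],[0,0,8,0,0,0.7,1],[0,0,12,0,0,1.05,1]]]' >/dev/null; python3 m.py
python3 -m inch '[[[0,0,4,0,0,0.35,1],[0,0,8,0,0,0.7,1],[0,0,12,0,0,1.05,1]]]' >/dev/null; python3 m.py
python3 -m inch '[[[0,0,4,0,0,0.35,1],[0,0,8,0,0,0.7,1],[0,0,12,0,0,1.05,1]]]' >/dev/null; python3 m.py
```

```text
t 23.70 psi 31.61 z 125.48 F [-5.2 -4.3  7.9] Mz 0.787 w 0.510 M [-0.73  1.01  0.79]
t 24.07 psi 19.61 z 124.48 F [-8.1 -4.1  9.8] Mz 0.962 w 0.510 M [-0.76  1.3   0.96]
t 24.45 psi 7.62 z 123.50 F [-9.3 -4.7 11.2] Mz 1.020 w 0.514 M [-0.83  1.62  1.02]
```

```bash

python3 -m inch '[[[0,0,0,0,0,0,-1],[0,0,0,0,0,0,-1],[0,0,0,0,0,0,-1],[0,0,0,0,0,0,-1],[0,0,0,0,0,-55,-1],[0,0,0,0,0,-64,-1]]]' | grep tcp; python3 m.py; python3 -c "
from h import *
go(3,.180)"
```

```text
tcp_pos: [0.5013, -0.033, 0.1909]
t 25.20 psi 7.71 z 190.89 F [1.1 0.1 0. ] Mz -0.024 w 0.999 M [-0.07  0.06 -0.02]
t 25.2 tool shift mm [ 56.  171.6  11.8] psi 7.7 q [-10.  -7. 103.   0.  84. -17.] F [1.09 0.13 0.04] M [-0.069  0.061 -0.024]
```

```bash

python3 -m inch '[[[0,0,-60,55,173,10,-1],[0,0,-60,55,173,10,-1],[0,0,-60,55,173,10,-1],[0,0,-60,55,173,10,-1],[0,0,-60,55,173,10,-1],[0,0,-60,55,173,10,-1]]]' | grep tcp; python3 -c "
from h import *
go(3,.127)
wrist()"
```

```text
tcp_pos: [0.6629, 0.0452, 0.1754]
t 25.95 tool shift mm [-0.9  0.7 48.4] psi 68.0 q [ -1.  19.  77.   0.  85. -69.] F [0.35 0.1  0.48] M [-0.027 -0.012  0.08 ]
6515 [310.  36.] circ 542.1 90.7 24.8 z 0.1595
4802 [91. 68.] circ 498.7 -31.1 25.2 z 0.1542
6631 [321. 276.] circ 664.4 47.7 25.0 z 0.1595
3991 [113. 273.] circ 621.1 -75.1 25.3 z 0.1587
cover z 0.1129
```

```bash

python3 -m inch '[[[0,0,0,-0.7,1.2,40,-1],[0,0,0,-0.7,1.2,49,-1],[0,0,0,-0.7,1.2,50,-0.4],[0,0,0,-0.7,1.2,50,1],[0,0,0,-0.7,1.2,50,1],[0,0,0,-0.7,1.2,50,1],[0,0,0,-0.7,1.2,50,1],[0,0,0,-0.7,1.2,50,1],[0,0,0,-0.7,1.2,50,1]]]' | grep tcp; python3 m.py
python3 -m inch '[[[0,0,4,0,0,0.35,1],[0,0,8,0,0,0.7,1]]]' >/dev/null; python3 m.py
python3 -m inch '[[[0,0,4,0,0,0.35,1],[0,0,8,0,0,0.7,1],[0,0,12,0,0,1.05,1]]]' >/dev/null; python3 m.py
python3 -m inch '[[[0,0,4,0,0,0.35,1],[0,0,8,0,0,0.7,1],[0,0,12,0,0,1.05,1]]]' >/dev/null; python3 m.py
```

```text
tcp_pos: [0.6647, 0.0463, 0.1274]
t 27.12 psi 67.71 z 127.37 F [2.3 3.2 3.2] Mz 0.007 w 0.514 M [ 0.55 -0.21  0.01]
t 27.38 psi 59.62 z 126.73 F [0.4 2.7 4.3] Mz 0.701 w 0.511 M [ 0.39 -0.06  0.7 ]
t 27.75 psi 47.62 z 125.82 F [-0.9  2.3  4.9] Mz 0.730 w 0.518 M [0.3  0.2  0.73]
t 28.12 psi 35.63 z 124.77 F [-1.3  1.9  6.2] Mz 0.823 w 0.513 M [0.18 0.38 0.82]
```

```bash

python3 -m inch '[[[0,0,4,0,0,0.35,1],[0,0,8,0,0,0.7,1],[0,0,12,0,0,1.05,1]]]' >/dev/null; python3 m.py
python3 -m inch '[[[0,0,4,0,0,0.35,1],[0,0,8,0,0,0.7,1],[0,0,12,0,0,1.05,1],[0,0,16,0,0,1.4,1]]]' >/dev/null; python3 m.py
```

```text
t 28.50 psi 23.63 z 123.82 F [-1.7  0.2  6.8] Mz 0.854 w 0.510 M [0.09 0.63 0.85]
t 29.00 psi 7.64 z 122.50 F [-4.4  1.1  8.5] Mz 0.961 w 0.510 M [0.07 1.01 0.96]
```

```bash

python3 -m inch '[[[0,0,0,0,0,0,-1],[0,0,0,0,0,0,-1],[0,0,0,0,0,0,-1],[0,0,0,0,0,0,-1],[0,0,0,0,0,-55,-1],[0,0,0,0,0,-64,-1]]]' | grep tcp; python3 m.py; python3 -c "
from h import *
go(2,.180)"
```

```text
tcp_pos: [0.6668, 0.0458, 0.1907]
t 29.75 psi 7.70 z 190.66 F [-0.  -0.   0.2] Mz 0.007 w 0.995 M [-0.11  0.03  0.01]
t 29.75 tool shift mm [-115.2  -62.4   10.3] psi 7.7 q [-0. 18. 76. -0. 86. -8.] F [-0.02 -0.03  0.21] M [-0.11   0.028  0.007]
```

```bash

python3 -m inch '[[[0,0,-60,-115,-62,10,-1],[0,0,-60,-115,-62,10,-1],[0,0,-60,-115,-62,10,-1],[0,0,-60,-115,-62,10,-1],[0,0,-60,-115,-62,10,-1],[0,0,-60,-115,-62,10,-1]]]' | grep tcp; python3 -c "
from h import *
go(2,.127)
wrist()"
```

```text
tcp_pos: [0.618, -0.0766, 0.1749]
t 30.5 tool shift mm [-2.4  0.8 47.9] psi 68.0 q [-12.  12.  84.  -0.  83. -80.] F [-0.75  0.24 -0.81] M [-0.025  0.029  0.029]
6522 [309.  39.] circ 498.6 -31.9 24.9 z 0.1544
5424 [536.  49.] circ 541.6 90.8 25.6 z 0.1593
4434 [529. 263.] circ 664.5 47.1 25.4 z 0.1544
6586 [321. 279.] circ 621.0 -75.2 25.0 z 0.1591
cover z 0.1129
```

```bash

python3 -m inch '[[[0,0,0,-2.4,1.2,40,-1],[0,0,0,-2.4,1.2,49,-1],[0,0,0,-2.4,1.2,50,-0.4],[0,0,0,-2.4,1.2,50,1],[0,0,0,-2.4,1.2,50,1],[0,0,0,-2.4,1.2,50,1],[0,0,0,-2.4,1.2,50,1],[0,0,0,-2.4,1.2,50,1],[0,0,0,-2.4,1.2,50,1]]]' | grep tcp; python3 m.py
python3 -m inch '[[[0,0,4,0,0,0.35,1],[0,0,8,0,0,0.7,1]]]' >/dev/null; python3 m.py
python3 -m inch '[[[0,0,4,0,0,0.35,1],[0,0,8,0,0,0.7,1],[0,0,12,0,0,1.05,1]]]' >/dev/null; python3 m.py
python3 -m inch '[[[0,0,4,0,0,0.35,1],[0,0,8,0,0,0.7,1],[0,0,12,0,0,1.05,1]]]' >/dev/null; python3 m.py
```

```text
tcp_pos: [0.6212, -0.0761, 0.126]
t 31.68 psi 67.70 z 125.97 F [0.9 2.5 3.5] Mz -0.033 w 0.514 M [ 0.22 -0.06 -0.03]
t 31.93 psi 59.62 z 125.40 F [-1.4 -0.1  4.6] Mz 0.736 w 0.513 M [0.19 0.15 0.74]
t 32.30 psi 47.62 z 124.39 F [-1.   1.1  5.4] Mz 0.752 w 0.511 M [0.08 0.25 0.75]
t 32.67 psi 35.62 z 123.43 F [-1.9  0.2  6.8] Mz 0.831 w 0.511 M [0.02 0.44 0.83]
```

```bash

python3 -m inch '[[[0,0,4,0,0,0.35,1],[0,0,8,0,0,0.7,1],[0,0,12,0,0,1.05,1]]]' >/dev/null; python3 m.py
python3 -m inch '[[[0,0,4,0,0,0.35,1],[0,0,8,0,0,0.7,1],[0,0,12,0,0,1.05,1],[0,0,16,0,0,1.4,1]]]' >/dev/null; python3 m.py
python3 -m inch '[[[0,0,0,0,0,0,-1],[0,0,0,0,0,0,-1],[0,0,0,0,0,0,-1],[0,0,0,0,0,0,-1],[0,0,0,0,0,-55,-1],[0,0,0,0,0,-66,-1]]]' | grep tcp; python3 m.py; python3 -c "
from h import *
go(4,.180)"
```

```text
t 33.05 psi 23.63 z 122.46 F [-2.8 -0.2  6.9] Mz 0.903 w 0.504 M [-0.04  0.61  0.9 ]
t 33.55 psi 7.63 z 121.19 F [-3.7  0.2  8.4] Mz 1.019 w 0.511 M [0.02 0.88 1.02]
tcp_pos: [0.6232, -0.0767, 0.191]
t 34.30 psi 7.71 z 190.98 F [ 0.6 -0.3 -0.4] Mz 0.045 w 0.997 M [-0.1   0.06  0.04]
t 34.3 tool shift mm [174.7 -58.5  10.2] psi 7.7 q [-12.  12.  83.   0.  85. -19.] F [ 0.6  -0.34 -0.43] M [-0.098  0.057  0.045]
```

```bash

python3 -m inch '[[[0,0,-60,176,-57,10,-1],[0,0,-60,176,-57,10,-1],[0,0,-60,176,-57,10,-1],[0,0,-60,176,-57,10,-1],[0,0,-60,176,-57,10,-1],[0,0,-60,176,-57,10,-1]]]' | grep tcp; python3 -c "
from h import *
go(4,.127)
wrist()"
```

```text
tcp_pos: [0.5405, 0.0908, 0.1759]
t 35.05 tool shift mm [-2.1 -1.7 48.9] psi 68.0 q [  4.   1.  97.  -0.  82. -64.] F [ 0.23 -0.03  0.46] M [ 0.004 -0.007 -0.061]
6584 [317. 276.] circ 542.1 91.1 25.2 z 0.1594
3675 [112. 274.] circ 498.5 -31.7 25.2 z 0.1541
cover z 0.1127
```

```bash

python3 -m inch '[[[0,0,0,-2,-0.5,40,-1],[0,0,0,-2,-0.5,48,-1],[0,0,0,-2,-0.5,49,-0.4],[0,0,0,-2,-0.5,49,1],[0,0,0,-2,-0.5,49,1],[0,0,0,-2,-0.5,49,1],[0,0,0,-2,-0.5,49,1],[0,0,0,-2,-0.5,49,1],[0,0,0,-2,-0.5,49,1]]]' | grep tcp; python3 m.py
python3 -m inch '[[[0,0,4,0,0,0.35,1],[0,0,8,0,0,0.7,1]]]' >/dev/null; python3 m.py
python3 -m inch '[[[0,0,4,0,0,0.35,1],[0,0,8,0,0,0.7,1],[0,0,12,0,0,1.05,1]]]' >/dev/null; python3 m.py
python3 -m inch '[[[0,0,4,0,0,0.35,1],[0,0,8,0,0,0.7,1],[0,0,12,0,0,1.05,1]]]' >/dev/null; python3 m.py
```

```text
tcp_pos: [0.5428, 0.0894, 0.1277]
t 36.23 psi 67.69 z 127.66 F [0.5 1.4 1.9] Mz -0.008 w 0.513 M [ 0.22  0.07 -0.01]
t 36.48 psi 59.61 z 127.04 F [-1.3 -0.5  4.3] Mz 0.703 w 0.509 M [0.03 0.31 0.7 ]
t 36.85 psi 47.61 z 126.07 F [-3.2 -1.4  6.4] Mz 0.744 w 0.510 M [-0.21  0.42  0.74]
t 37.23 psi 35.62 z 125.09 F [-4.4 -1.9  7.4] Mz 0.833 w 0.508 M [-0.41  0.82  0.83]
```

```bash

python3 -m inch '[[[0,0,4,0,0,0.35,1],[0,0,8,0,0,0.7,1],[0,0,12,0,0,1.05,1]]]' >/dev/null; python3 m.py
python3 -m inch '[[[0,0,4,0,0,0.35,1],[0,0,8,0,0,0.7,1],[0,0,12,0,0,1.05,1],[0,0,16,0,0,1.4,1]]]' >/dev/null; python3 m.py
```

```text
t 37.60 psi 23.62 z 124.11 F [-6.1 -3.   9.9] Mz 0.840 w 0.518 M [-0.55  1.18  0.84]
t 38.10 psi 7.63 z 122.81 F [-8.9 -4.5 10.9] Mz 0.993 w 0.509 M [-0.63  1.67  0.99]
```

Release, lift clear, and check everything.

```bash

python3 -m inch '[[[0,0,0,0,0,0,-1],[0,0,0,0,0,0,-1],[0,0,0,0,0,0,-1],[0,0,0,0,0,0,-1],[0,0,0,0,0,-55,-1],[0,0,0,0,0,-100,-1],[0,0,0,0,0,-120,-1],[0,0,-20,-30,-60,-120,-1],[0,0,-20,-60,-120,-120,-1],[0,0,-20,-60,-120,-120,-1],[0,0,-20,-60,-120,-120,-1]]]' | grep tcp; python3 m.py; python3 -c "
from h import *
wrist()
for n in ('top','scene'):
    c=read_camera(n); cv2.imwrite('pics/end_%s.png'%n,c['frame'])
    for th in ('cup','jar','brush'): print(n,th,[(round(b['score'],2),[round(float(v)) for v in b['position']]) for b in mark_of(n,th)][:2])
"
```

```text
tcp_pos: [0.4315, 0.0136, 0.2417]
t 39.48 psi 27.55 z 241.73 F [ 0.7  0.5 -0. ] Mz -0.029 w 1.000 M [-0.03  0.03 -0.03]
3045 [489. 219.] circ 541.7 90.7 25.1 z 0.1542
2338 [365. 321.] circ 498.2 -30.9 24.7 z 0.1541
546 [443. 399.] circ 608.7 -70.5 16.3 z 0.1517
cover z 0.1127
top cup [(0.97, [237, 466])]
top jar [(0.63, [177, 478])]
top brush [(0.57, [174, 140])]
scene cup [(0.96, [195, 260])]
scene jar [(0.94, [201, 208]), (0.56, [248, 282])]
scene brush [(0.78, [406, 357])]
```

View pics/end_scene.png

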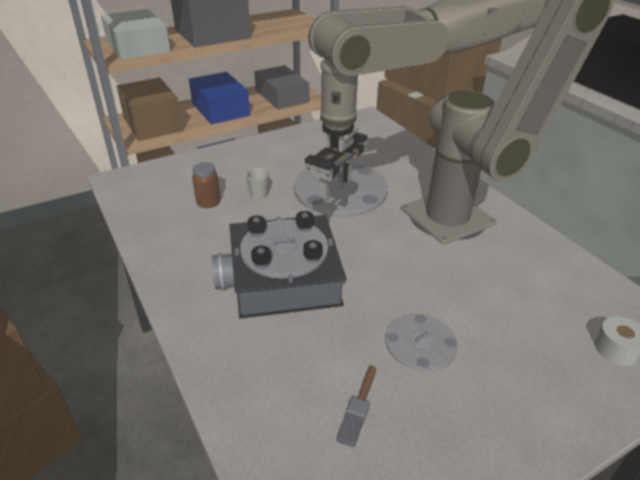

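The scene view shows the knobs seated at about (224,257), (219,305), (256,261) and (250,313). The cup, jar and brush haven't moved, and the arm is clear. One last check of all four knob heights, then hand in.

```bash
python3 - <<'E'
from h import *
c=read_camera("scene"); X=pts(c)
for k,(x,y,_) in K.items():
    m=(np.hypot(X[...,0]-x-.002,X[...,1]-y-.004)<.02)&(X[...,2]>.14); print(k,m.sum(),np.percentile(X[...,2][m],[50,90]).round(4))
print(hand_in())
E
```

```text
1 112 [0.1555 0.1588]
2 116 [0.1553 0.1585]
3 142 [0.1558 0.1588]
4 136 [0.1549 0.1587]
the job is handed in; nothing more can be done
None
```

I tightened all four knobs crosswise in two passes and handed the job in. My checks agree with each knob pressing about 80–95 N on the cover. `hand_in()` gave no verdict, and I could only estimate the forces, not read them directly.

- **First pass (order 1, 3, 2, 4):** I turned each knob until the counter-clockwise moment rose about 0.09–0.13 N m above its free-travel level. That puts each bite at roughly 15–25 N.
- **Second pass (same order):** I turned each knob a further 60°. The moment ended at about 0.96–1.02 N m, a back-push of roughly 0.48–0.56 N m.
    - **Force estimates:** going by the angle turned, this is about 80–90 N per knob. The moment alone gives about 95–110 N, slightly above the expected 0.3–0.5 N m. Its readings scatter by about 0.04 N m, and both estimates lie within 48–125 N.
- **Knob heights:** knobs 1, 3 and 4 sank about 5 mm in the second pass, which matches 60° without slipping. Knob 2 got no such before-and-after check in the wrist camera. In the last scene picture all four knob tops are level within about 1 mm.
- **Surroundings:** the network positions of the cup, jar and brush stayed within about 3 pixels of where they started. At the end the gripper was open and clear of everything, with wrist force near zero. I did not measure the cover's centring or tilt separately.

The last clock reading I took was about 39.5 s, before the final pictures and checks, which added only a fraction of a second.

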